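# Start the microscope lamp at its three control modules

## Task

Start the microscope lamp by pressing with the fingertips, in this order: press down the raised half of the power module's rocker until it has tipped right over, then press the square key of the interlock module fully home so that it stays down, and last press the big round button of the ignition module fully in, hold it there for about half a second and let it come back out. Keep to the order, leave the small round button alone, and do not lift, shift or upset the modules or the things standing around them.

Things in the scene. Friction and masses are not known exactly. Their poses are not given: they have to be found in the camera images.
- power_module: Power module with one large black rocker switch 60 mm long and 30 mm wide in the middle of its panel: grey housing 100 mm long (own x) by 72 mm wide (own y), flat panel 42 mm above the table, loose, about 0.9 kg, on rubber feet; origin at the centre of its underside, own z up, own +x points to its far end (away from the robot, turned by up to 0.4 rad)
- rocker (a joint): Tilt of the rocker on the power module, rad. About 0 = off: the half towards the robot (own -x) stands up, its outer end about 12 mm above the other half. 0.40 = on: the near half has tipped down and lies level, 46 mm above the table, and the far half stands up. It stays where it is left; pressing the near half down takes about 2 to 4 N.
- rocker_near (a point): Point on the top of the rocker's near half (the one to press), 20 mm from the pivot line, which runs along own y across the module's middle; it moves with the rocker, from about 54 mm (off) down to 46 mm (on) above the table
- interlock_module: Interlock module with one black square key 31x31 mm in the middle of its panel: grey housing 100 mm long (own x) by 72 mm wide (own y), flat panel 42 mm above the table, loose, about 0.9 kg, on rubber feet; origin at the centre of its underside, own z up, own +x points to its far end (away from the robot, turned by up to 0.4 rad)
- latch_key (a joint): How far the square key is pressed down, m. About 0 = out, 0.008 = fully home. It has no spring: it moves under about 2.5 N and stays where it is pressed.
- latch_top (a point): Centre of the square key's top, 53 mm above the table when out, 45 mm when home; moves with the key
- ignition_module: Ignition module with two round black buttons on its centre line, a big one 34 mm across (20 mm from the middle, towards the robot) and a small one 15 mm across (36 mm from the middle, away from the robot): grey housing 100 mm long (own x) by 72 mm wide (own y), flat panel 42 mm above the table, loose, about 0.9 kg, on rubber feet; origin at the centre of its underside, own z up, own +x points to its far end (away from the robot, turned by up to 0.4 rad)
- start_button (a joint): How far the big round button is pressed down, m. 0 = out, 0.007 = fully in. A spring returns it; about 1 N starts it moving and 4 N holds it fully in.
- start_top (a point): Centre of the big round button's top, 53 mm above the table when out, 46 mm when in; moves with the button
- small_button (a joint): How far the small round button is pressed down, m. 0 = out, 0.005 = fully in; spring return. It is to be left alone.
- small_top (a point): Centre of the small round button's top, 49 mm above the table, 56 mm from the centre of the big one
- eyepieces (a point): Middle of the eyepieces of the microscope behind the modules, fixed: they fill about 160 mm in world x and y and 125 mm in height round this point (from 0.36 to 0.48 m above the table) and are the part nearest the robot; keep the arm and wrist clear of them when crossing from the left
- brass_weight: Bystander, loose: small brass weight with a knob, 22 mm wide, 33 mm tall; origin at the centre of its underside. Leave it alone.
- glue_bottle: Bystander, loose: small glue bottle with a pointed cap, 26 mm wide, 68 mm tall; origin at the centre of its underside. Leave it alone.
- oil_bottle: Bystander, loose: brown dropper bottle, 30 mm wide, 71 mm tall; origin at the centre of its underside. Leave it alone.
- spare_objective: Bystander, loose: black microscope objective standing up, 31 mm wide, 48 mm tall; origin at the centre of its underside. Leave it alone.
- coverslip_box: Bystander, loose: small white box with a pale grey lid, 37x37x18 mm; origin at the centre of its underside. Leave it alone.
- parts_tray: Bystander, loose: green open tray, 75x110x24 mm; origin at the centre of its underside. Leave it alone.
- tape_roll: Bystander, loose: roll of tape lying flat, 68 mm across, 18 mm high; origin at the centre of its underside. Leave it alone.
Mind the look-alikes: they are no part of the job. Leave any green look-alike of the interlock_module alone.

How it is judged:
By the outcome, as a careful person would: the job done as asked, in the order asked, and still so for the second after the job is handed in, with the robot touching nothing.
It also fails if it takes over 48 s, if anything falls off the work surface, if the arm or the gripper's body presses on something with over 40 N, if the wrist force passes 120 N, or if a joint passes its speed limit or range.

## Robot

A 6-joint arm with a two-finger parallel gripper is mounted at the origin on a cart in front of the work surface, level with it; the furniture and walls round the work are solid. World frame = base frame: x ahead of the robot, y to its left, z up, the work surface at z = 0. Lengths are in m, angles in degrees, forces in N, time in s.
With the tool pointing down it reaches from about 0.25 to 0.725 m from the base axis. Payload 9.7 kg.
Tool frame: the origin (TCP) lies on the centre line of the jaws, within the pads' length; the fingertips stand 17 mm ahead of it and the grasp point (between the pads) lies 2 mm behind it (bot.tip_extent is the distance from the TCP to the fingertips, in m); z points along the fingers, y is the line along which they close (so a half turn about z gives the same grasp; the last joint's range is limited). The gripper opens to 85 mm and grips with 20 to 120 N. Pads are 22 mm wide; open, the fingers measure 114 mm over their backs; the gripper's body (76 mm by 85 mm) begins 54 mm behind the grasp point. The pads swing forward as they close: fully open they stand 13 mm farther back than shut.
Start: joints at [-70.474, 4.979, 10.078, 95.1, 0, 90], TCP at [0.184, -0.518, 0.248] pointing down, gripper open.
Joint ranges: [-179.16, 179.16], [-48.56, 103.87], [-65.8, 70.77], [-126.05, 130.52], [-82.76, 87.17], [-180, 180]. Speed limits (degrees/s): [127.2, 127.2, 147.25, 180, 180, 180].

## Interface

Orientations are given as [roll, pitch, yaw] about the fixed x, y, z axes, in that order (R = Rz(yaw) Ry(pitch) Rx(roll)).
In Python, from workcell import bot gives the robot as it stands.
- The arm moves only by the tool carry_out, never from a script. Its argument "moves" is text: rows parted by semicolons, each of 7 numbers parted by spaces: the shift along the tool's x, y, z in mm, then the turn, a rotation vector about the tool's x, y, z in degrees, then the finger opening in mm, from 0 to 85.4. A call has 1 to 20 rows; each row is the pose to reach, as a shift and turn from the pose commanded when the call began, along the tool's axes at that moment; what a row does not reach only later rows make up. A row lasts 1/10 s, in which the tool goes at most 50 mm and 8.59 degrees, less where a joint would pass 70% of its speed; a pose out of reach is approached as far as the arm can. A call with a gripper value outside its range is refused whole. The fingers move at their own pace and stop on an object; "force" is the grip in N (left out, the last holds). Time passes only in rows, so rows that repeat a pose let the fingers close. It gives the time, the measured TCP pose, the force, the opening and the grip force at its end, in the units of the state.
- bot.get_obs(): the state, without advancing time (a new reading comes with each control period).
- bot.camera(name): name is "scene" or "top" or "wrist"; returns a dict with "img" (384x512x3 uint8, red, green, blue), "mtx" (3x3 intrinsics, pixels), "position" and "orientation" of the camera in the world; the wrist camera has in their place "mount" (4x4, takes a point from camera to tool coordinates, whose origin is the TCP and whose axes are the flange's). Camera axes: x right, y up, looking along -z (the intrinsics and any distortion apply to the point x, -y, -z); pixel columns grow to the right and rows downward; lengths in m; the calibration is good to about 2 mm. A picture is of the moment at which its call begins: read the wrist's pose just before it. There is no depth.
- bot.job_done(): hands the job in; it is judged then, once.
The state is a dict: "time": time; "q": joint angles; "qd": joint speeds; "joint_efforts": joint torques, N m; "ee_pos": TCP position; "tcp_rot": TCP orientation; "wrist_force": force on the tool from outside, world axes, zero at the start; "torque": the same for the moment, N m; "opening": finger opening in m; "grasp_force": force on a finger pad.
Only numpy, scipy, OpenCV 4.12 (cv2) and the standard library are available. Lean on these libraries where they do the work, as an engineer would, in place of code of your own. Each camera call takes 0.05 s, during which the arm holds its last target. There are 200 camera calls.

## Working session

There is one attempt and no reset: what is moved stays moved. The work goes in short steps, Python scripts to look and compute and a tool call to move; the robot and the scene stay as the last step left them, time stands still between calls to the robot, and variables do not carry over. Pictures are saved under pics/ and viewed, at most 10 in all, crops included, and the job is handed in when it is done.

Besides the shell and the picture viewer there is one more tool, called after "Call:" as name(argument=value, ...) on one line, values as JSON. carry_out: Moves the arm, as the interface text tells. Its arguments: {"type":"object","properties":{"moves":{"type":"string"},"force":{"type":"number"}},"required":["moves"]}

```bash
mkdir -p pics; ls; python3 - <<'E'
from workcell import bot
import cv2,json
for n in("top","scene"):
    c=bot.camera(n);cv2.imwrite(f"pics/{n}0.png",c["img"][:,:,::-1])
    print(n,c["mtx"],c["position"],c["orientation"],[k for k in c])
o=bot.get_obs();print(o["ee_pos"],o["tcp_rot"],o["wrist_force"],o["time"],bot.tip_extent)
E
```

```text
pics
top [[383.3233514    0.         260.42233625]
 [  0.         383.3233514  190.7702644 ]
 [  0.           0.           1.        ]] [ 0.4766135  -0.00804899  1.7031906 ] [ 3.21599459e+00 -7.81160375e-02 -9.13582065e+01] ['img', 'mtx', 'position', 'orientation']
scene [[478.54560174   0.         251.17388249]
 [  0.         478.54560174 191.6689201 ]
 [  0.           0.           1.        ]] [-0.16139615  0.78016331  1.23784254] [  46.68681683    0.36943939 -139.57280887] ['img', 'mtx', 'position', 'orientation']
[ 0.18376806 -0.51821441  0.24766353] [-1.79934003e+02 -5.75749363e-04  1.95237754e+01] [ 0.16398158  0.00124383 -0.49632629] 0.1 0.017
```

View pics/top0.png

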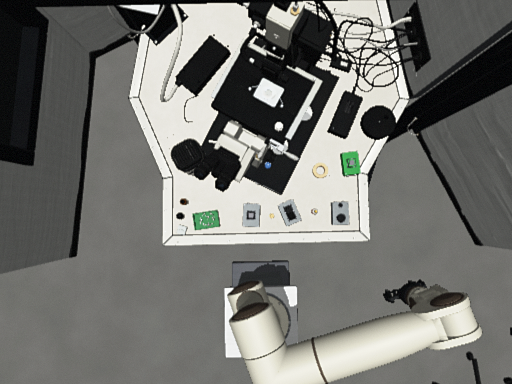

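View pics/scene0.png

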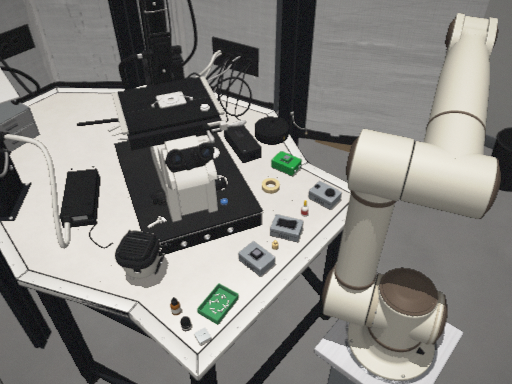

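The top view shows three grey modules. The one at (251,214) has a square key (interlock), (290,211) has a dark rocker (power), and (340,212) has two round buttons (ignition). The green look-alike is at (350,163), so the grey unit at (251,214) is the interlock. I'll confirm this with an enlarged crop and measure.

```bash
cat > h.py <<'E'
import numpy as np,cv2
from scipy.spatial.transform import Rotation as R
from workcell import bot
def pose(c,o=None):
    if "mount" in c:
        T=np.eye(4);T[:3,:3]=R.from_euler("xyz",o["tcp_rot"],degrees=True).as_matrix();T[:3,3]=o["ee_pos"]
        T=T@c["mount"];return T[:3,:3],T[:3,3]
    return R.from_euler("xyz",c["orientation"],degrees=True).as_matrix(),np.array(c["position"])
def ray(c,uv,z,o=None):
    Rm,p=pose(c,o);K=c["mtx"];uv=np.atleast_2d(uv).astype(float)
    d=np.c_[(uv[:,0]-K[0,2])/K[0,0],-(uv[:,1]-K[1,2])/K[1,1],-np.ones(len(uv))]@Rm.T
    return p+d*((z-p[2])/d[:,2])[:,None]
E
python3 - <<'E'
from h import *
c=bot.camera("top");im=c["img"]
crop=im[145:240,165:375]
cv2.imwrite("pics/crop.png",cv2.resize(crop[:,:,::-1],None,fx=3.8,fy=3.8,interpolation=cv2.INTER_CUBIC))
hsv=cv2.cvtColor(im,cv2.COLOR_RGB2HSV)
m=((hsv[:,:,2]<195)).astype(np.uint8);m[:195]=0;m[232:]=0
n,l,s,ce=cv2.connectedComponentsWithStats(m)
for i in range(1,n):
    if 150<s[i,4]<2000:
        pts=np.argwhere(l==i)[:,::-1].astype(np.float32)
        w=ray(c,pts,.042)[:,:2].astype(np.float32)
        print(s[i],ce[i].round(1),cv2.minAreaRect(w))
E
```

```text
[278 199  24  27 401] [289.2 212.3] ((0.47507697343826294, -0.13483533263206482), (0.10368528217077255, 0.0756073147058487), 21.736867904663086)
[330 201  20  24 431] [339.6 212.8] ((0.46770143508911133, -0.35251104831695557), (0.0817251056432724, 0.0993867814540863), 88.64448547363281)
[242 203  19  24 406] [251.1 214.6] ((0.4681493043899536, 0.03063623234629631), (0.07782307267189026, 0.09929557144641876), 88.6390151977539)
[192 210  29  21 450] [206.  219.5] ((0.4515746831893921, 0.22619405388832092), (0.07612422853708267, 0.11536262184381485), 7.389270305633545)
```

View pics/crop.png

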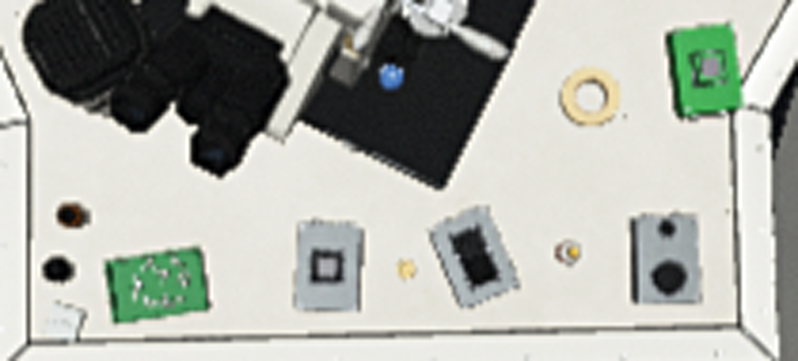

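The crop confirms it: power module at crop (475,255) with the rocker's far end leaning left, grey interlock at (327,265), ignition at (665,258) with the big button nearest the robot. The green look-alikes at (705,70) and (158,285) are not part of the job. I'll move above the power module with the fingers closed.

Call:
carry_out(moves="15 -11 0 0 0 0 0;45 -33 0 0 0 0 0;80 -60 5 0 0 0 0;115 -86 10 0 0 0 0;150 -112 13 0 0 0 0;185 -138 16 0 0 0 0;220 -164 20 0 0 0 0;255 -190 24 0 0 0 0;290 -216 28 0 0 0 0;320 -240 28 0 0 0 0;340 -255 28 0 0 0 0;352 -263 28 0 0 0 0;355 -265 28 0 0 0 0;355 -265 28 0 0 0 0;355 -265 28 0 0 0 0", force=40)

```text
time: 1.65
ee_pos: [0.4294, -0.1502, 0.2203]
tcp_rot: [180.0, 0.0, 19.5]
wrist_force: [1.1, 0.9, -0.8]
opening: -0.0002
grasp_force: 0.0
```

```bash
python3 - <<'E'
from h import *
o=bot.get_obs();c=bot.camera("wrist");cv2.imwrite("pics/w1.png",c["img"][:,:,::-1])
s=bot.camera("scene");cv2.imwrite("pics/s1.png",s["img"][:,:,::-1])
print(o["time"],o["ee_pos"],o["tcp_rot"],o["q"],o["opening"],o["wrist_force"]);Rm,p=pose(c,o);print(p,Rm,c["mtx"],c["mount"])
E
```

```text
1.65 [ 0.42942046 -0.15022842  0.22028576] [1.79998392e+02 9.12215505e-03 1.95063337e+01] [-1.92777700e+01 -8.47713958e+00 -6.15672751e+00  9.23265158e+01
 -6.96731916e-03  1.41215896e+02] -0.00018701750365510294 [ 1.08546531  0.89071211 -0.77892892]
[ 0.50752676 -0.12302585  0.34514091] [[ 3.33738102e-01  8.93339141e-01  3.00938629e-01]
 [-9.42665628e-01  3.16062273e-01  1.07173473e-01]
 [ 6.26910913e-04 -3.19452373e-01  9.47602126e-01]] [[321.6892707    0.         257.49374233]
 [  0.         321.6892707  191.57905615]
 [  0.           0.           1.        ]] [[-1.83514857e-04  9.47653108e-01  3.19301666e-01  8.26867154e-02]
 [ 9.99999804e-01  3.65112612e-04 -5.08877021e-04  4.42801374e-04]
 [-5.98819955e-04  3.19301510e-01 -9.47652989e-01 -1.24868300e-01]
 [ 0.00000000e+00  0.00000000e+00  0.00000000e+00  1.00000000e+00]]
```

View pics/w1.png

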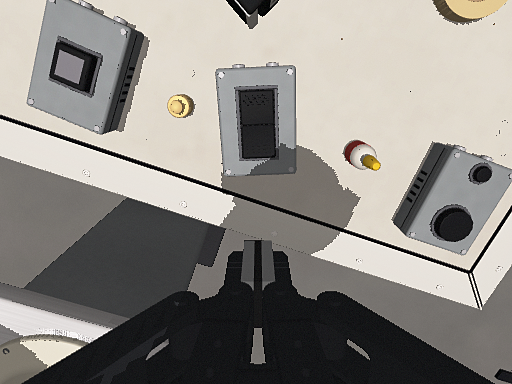

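View pics/s1.png

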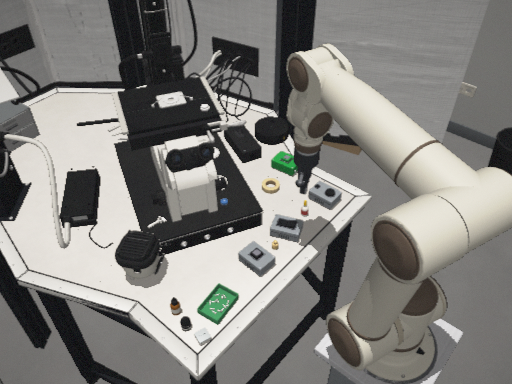

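The wrist view shows the power panel with corners (217,68), (297,67), (296,174), (223,176) and the rocker at (257,123). It also shows the interlock key at (73,67), and the ignition's big button at (452,224) with the small one at (482,173). The scene view shows the arm clear, with the eyepieces near (190,157).

```bash
cat >> h.py <<'E'
def tri(c1,u1,c2,u2):
    P=[];D=[]
    for c,u in((c1,u1),(c2,u2)):
        Rm,p=pose(c);q=ray(c,u,0)[0];P.append(p);D.append((q-p)/np.linalg.norm(q-p))
    s=np.linalg.lstsq(np.c_[D[0],-D[1]],P[1]-P[0],rcond=None)[0]
    a,b=P[0]+s[0]*D[0],P[1]+s[1]*D[1];return (a+b)/2,np.linalg.norm(a-b)
E
python3 - <<'E'
from h import *
o=bot.get_obs();c=bot.camera("wrist");im=c["img"];g=im.max(2)
def blob(x0,y0,x1,y1,z,lo,hi):
    m=((g>=lo)&(g<hi)).astype(np.uint8);k=np.zeros_like(m);k[y0:y1,x0:x1]=m[y0:y1,x0:x1]
    n,l,s,ce=cv2.connectedComponentsWithStats(k);i=1+np.argmax(s[1:,4])
    w=ray(c,np.argwhere(l==i)[:,::-1],z,o)[:,:2].astype(np.float32)
    r=cv2.minAreaRect(w);print(s[i],ce[i].round(1),np.round(r[0],4),np.round(r[1],4),round(r[2],1));return r
blob(232,80,284,165,.046,0,60)
cr=ray(c,[(217,68),(297,67),(296,174),(223,176)],.042,o);print("corners",cr[:,:2].round(4),cr.mean(0))
d=(cr[0]+cr[1]-cr[2]-cr[3])/2;print(np.linalg.norm(d),np.degrees(np.arctan2(d[1],d[0])))
blob(45,35,105,100,.049,0,60)
print("key top centre",ray(c,(71,67),.053,o))
blob(425,195,478,250,.053,0,60);blob(468,160,495,186,.049,0,60)
t=bot.camera("top");s=bot.camera("scene")
print(tri(t,(215,160),s,(190,155)))
for q in[(193,160),(190,172),(205,185),(228,190),(238,175),(215,150)]:print(q,ray(t,q,.43)[0].round(3))
E
```

```text
[ 238   88   41   72 2437] [257.3 123.3] [ 0.4732 -0.1366] [0.0644 0.0348] 22.1
corners [[ 0.5076 -0.0857]
 [ 0.5319 -0.1519]
 [ 0.4408 -0.187 ]
 [ 0.4152 -0.1204]] [ 0.47388404 -0.13626223  0.042     ]
0.09817102910155692 20.8389335397129
[  49   41   50   53 1011] [75.2 66.1] [0.4672 0.0305] [0.0358 0.033 ] 85.9
key top centre [[0.46719091 0.02978974 0.053     ]]
[ 433  207   40   35 1022] [452.7 224.1] [ 0.4463 -0.3509] [0.0395 0.0342] 71.2
[472 165  20  18 249] [481.3 173.6] [ 0.5017 -0.3523] [0.0178 0.0157] 84.3
(array([0.64313585, 0.12746458, 0.41886031]), np.float64(0.03437259010720876))
(193, 160) [0.656 0.211 0.43 ]
(190, 172) [0.616 0.222 0.43 ]
(205, 185) [0.572 0.173 0.43 ]
(228, 190) [0.553 0.096 0.43 ]
(238, 175) [0.603 0.062 0.43 ]
(215, 150) [0.688 0.137 0.43 ]
```

Measurements check out: the rocker is 64x35 mm at yaw 21°, the key 33 mm, and the buttons are 55.5 mm apart. I'll press the rocker's near half at (0.4553, -0.1434).

Call:
carry_out(moves="14 1 10 0 0 0 0;27 2 40 0 0 0 0;27 2 75 0 0 0 0;27 2 105 0 0 0 0;27 2 125 0 0 0 0;27 2 138 0 0 0 0;27 2 144 0 0 0 0;27 2 147 0 0 0 0;27 2 150 0 0 0 0;27 2 153 0 0 0 0;27 2 155 0 0 0 0;27 2 157 0 0 0 0;27 2 157 0 0 0 0;27 2 157 0 0 0 0")

```text
time: 3.3
ee_pos: [0.456, -0.1428, 0.0633]
tcp_rot: [-180.0, -0.0, 19.5]
wrist_force: [-0.1, -0.6, 0.3]
opening: -0.0001
grasp_force: 0.2
```

Call:
carry_out(moves="0 0 1 0 0 0 0;0 0 2 0 0 0 0;0 0 2 0 0 0 0")

```text
time: 3.6
ee_pos: [0.4561, -0.1428, 0.0628]
tcp_rot: [180.0, -0.1, 19.5]
wrist_force: [-5.5, 0.6, 13.9]
opening: 0.0004
grasp_force: 7.3
```

It's firmly bottomed at 14 N. I'll lift off and check.

Call:
carry_out(moves="0 0 -5 0 0 0 0;0 0 -30 0 0 0 0;0 0 -70 0 0 0 0;-10 0 -110 0 0 0 0;-20 0 -140 0 0 0 0;-25 0 -150 0 0 0 0;-25 0 -150 0 0 0 0;-25 0 -150 0 0 0 0")

```text
time: 4.4
ee_pos: [0.4323, -0.151, 0.21]
tcp_rot: [-179.9, 0.0, 19.5]
wrist_force: [-0.8, 0.3, -0.3]
opening: 0.0002
grasp_force: 0.0
```

```bash
python3 - <<'E'
from h import *
o=bot.get_obs();c=bot.camera("wrist");cv2.imwrite("pics/w2.png",c["img"][:,:,::-1])
print(o["time"],o["ee_pos"],o["tcp_rot"],o["wrist_force"])
print(ray(c,(73,67),.053,o))
E
```

```text
4.4 [ 0.43233961 -0.15103923  0.2100171 ] [-1.79948842e+02  4.91371635e-02  1.95199780e+01] [-0.80245449  0.29190386 -0.25467942]
[[0.4717418  0.02251188 0.053     ]]
```

View pics/w2.png

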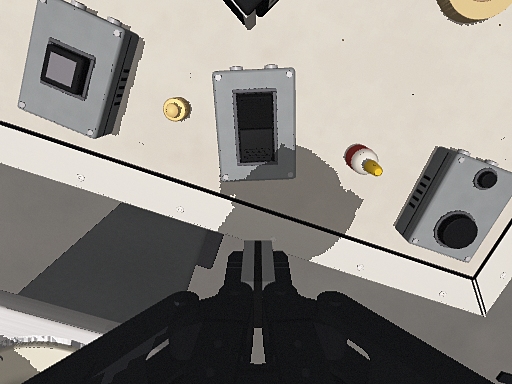

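The rocker has tipped over: its textured half is now on the far side of the pivot line at (255,130) and the near half lies level. The module hasn't shifted. Next is the interlock, with the tool tilted 15° so the wrist stays away from the eyepieces.

Call:
carry_out(moves="8 -12 0 0 2 0 0;22 -36 0 0 5 0 0;40 -64 0 0 8 0 0;60 -96 5 0 11 0 0;78 -126 15 0 13 0 0;90 -148 35 0 15 0 0;97 -159 65 0 15 0 0;97 -159 95 0 15 0 0;97 -159 118 0 15 0 0;97 -159 130 0 15 0 0;97 -159 134 0 15 0 0;97 -159 134 0 15 0 0")

```text
time: 5.65
ee_pos: [0.4706, 0.0313, 0.0773]
tcp_rot: [-180.0, -15.0, 19.5]
wrist_force: [0.1, -0.1, 0.8]
opening: -0.0002
grasp_force: 0.0
```

```bash
python3 - <<'E'
from h import *
o=bot.get_obs();c=bot.camera("scene");v=c["img"][120:300,120:350,::-1]
cv2.imwrite("pics/s2.png",cv2.resize(v,None,fx=3,fy=3,interpolation=cv2.INTER_CUBIC))
E
```

```text
(no output)
```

View pics/s2.png

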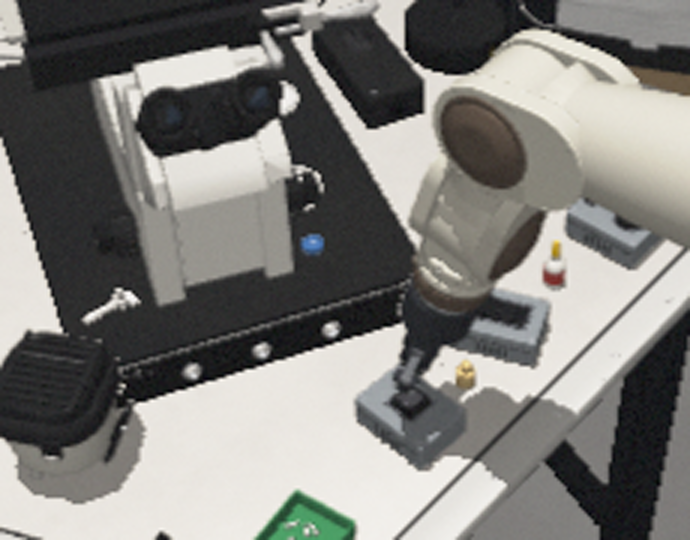

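The crop shows the fingertip over the interlock key at (410,390), with the arm well clear of the eyepieces at (210,110). Pressing straight down now.

Call:
carry_out(moves="-0.8 0 3 0 0 0 0;-1.3 0 5 0 0 0 0;-1.9 0 7 0 0 0 0;-2.4 0 9 0 0 0 0;-2.9 0 11 0 0 0 0;-3.4 0 12.5 0 0 0 0;-3.6 0 13.5 0 0 0 0;-3.6 0 13.5 0 0 0 0")

```text
time: 6.5
ee_pos: [0.4709, 0.0311, 0.0634]
tcp_rot: [180.0, -15.0, 19.5]
wrist_force: [1.1, 0.6, 2.3]
opening: -0.0
grasp_force: 0.8
```

Call:
carry_out(moves="-0.3 0 1 0 0 0 0;-0.5 0 2 0 0 0 0;-0.5 0 2 0 0 0 0")

```text
time: 6.8
ee_pos: [0.4712, 0.0311, 0.0629]
tcp_rot: [180.0, -15.1, 19.5]
wrist_force: [-6.5, -2.0, 16.0]
opening: 0.0004
grasp_force: 7.8
```

The key is home at 16 N, in firm contact. Lifting clear.

Call:
carry_out(moves="1.3 0 -5 0 0 0 0;7 0 -25 0 0 0 0;17 0 -62 0 0 0 0;27 0 -101 0 0 0 0;28 10 -130 0 -3 0 0;27 35 -138 0 -6 0 0;22 65 -140 0 -9 0 0;17 95 -140 0 -12 0 0;12 115 -140 0 -15 0 0;10 125 -140 0 -15 0 0;10 125 -140 0 -15 0 0;10 125 -140 0 -15 0 0")

```text
time: 8.0
ee_pos: [0.4871, -0.0951, 0.199]
tcp_rot: [-180.0, -0.0, 19.5]
wrist_force: [0.2, 0.6, -0.9]
opening: 0.0001
grasp_force: 0.0
```

```bash
python3 - <<'E'
from h import *
o=bot.get_obs();c=bot.camera("wrist");cv2.imwrite("pics/w3.png",c["img"][:,:,::-1])
print(o["time"],o["ee_pos"],o["tcp_rot"],o["wrist_force"])
E
```

```text
8.0 [ 0.48711515 -0.09508677  0.19897251] [-1.79971267e+02 -3.92101285e-02  1.95137761e+01] [ 0.20003636  0.5929893  -0.85599638]
```

View pics/w3.png

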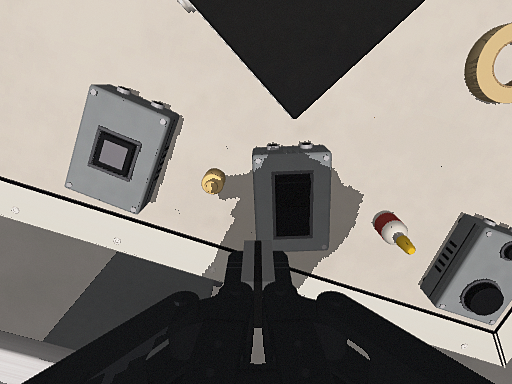

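The key sits lower in its frame at (115,153) and nothing has moved. Heading to the ignition module.

Call:
carry_out(moves="-6 11 0 0 0 0 0;-19 34 0 0 0 0 0;-37 66 0 0 0 0 0;-57 103 0 0 0 0 0;-77 140 0 0 0 0 0;-97 176 0 0 0 0 0;-113 206 5 0 0 0 0;-123 224 20 0 0 0 0;-125 228 50 0 0 0 0;-125 228 80 0 0 0 0;-125 228 102 0 0 0 0;-125 228 112 0 0 0 0;-125 228 114 0 0 0 0;-125 228 114 0 0 0 0")

```text
time: 9.45
ee_pos: [0.4461, -0.3524, 0.0861]
tcp_rot: [179.9, -0.0, 19.5]
wrist_force: [0.2, 0.3, 0.8]
opening: -0.0002
grasp_force: 0.0
```

```bash
python3 - <<'E'
from h import *
o=bot.get_obs();c=bot.camera("wrist");cv2.imwrite("pics/w4.png",c["img"][:,:,::-1])
print(o["time"],o["ee_pos"],o["tcp_rot"],o["wrist_force"])
E
```

```text
9.45 [ 0.44605771 -0.3523714   0.08607797] [ 1.79943054e+02 -3.71113366e-02  1.95426597e+01] [0.17233551 0.31385242 0.76598308]
```

View pics/w4.png

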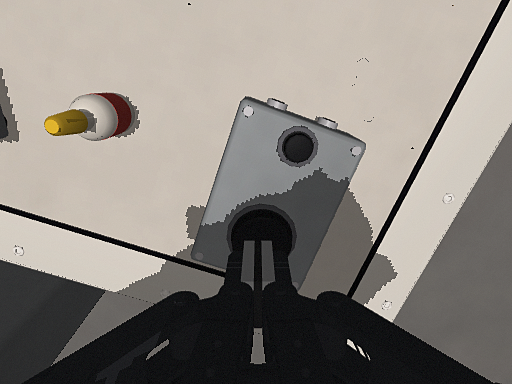

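The fingertips are centred over the big button at (262,235), and the small one at (298,147) is clear. Press, hold, release.

Call:
carry_out(moves="0 0 8 0 0 0 0;0 0 14 0 0 0 0;0 0 17 0 0 0 0;0 0 20 0 0 0 0;0 0 22.5 0 0 0 0;0 0 24 0 0 0 0;0 0 24.7 0 0 0 0;0 0 24.7 0 0 0 0;0 0 24.7 0 0 0 0;0 0 24.7 0 0 0 0")

```text
time: 10.5
ee_pos: [0.446, -0.3523, 0.0626]
tcp_rot: [179.9, -0.0, 19.5]
wrist_force: [-5.7, 5.1, 18.2]
opening: 0.0003
grasp_force: 9.3
```

Call:
carry_out(moves="0 0 0 0 0 0 0;0 0 0 0 0 0 0;0 0 -4 0 0 0 0;0 0 -10 0 0 0 0;0 0 -25 0 0 0 0;0 0 -60 0 0 0 0;-10 0 -95 0 0 0 0;-20 0 -125 0 0 0 0;-20 0 -135 0 0 0 0;-20 0 -135 0 0 0 0;-20 0 -135 0 0 0 0")

```text
time: 11.6
ee_pos: [0.4271, -0.3587, 0.1943]
tcp_rot: [-179.9, 0.0, 19.5]
wrist_force: [-0.1, -0.0, -0.8]
opening: -0.0
grasp_force: 0.0
```

```bash
python3 - <<'E'
from h import *
o=bot.get_obs();c=bot.camera("top");print(o["time"],o["wrist_force"])
cv2.imwrite("pics/t2.png",cv2.resize(c["img"][145:240,165:375,::-1],None,fx=3.8,fy=3.8,interpolation=cv2.INTER_CUBIC))
E
```

```text
11.6 [-0.05112005 -0.01167924 -0.7847312 ]
```

View pics/t2.png

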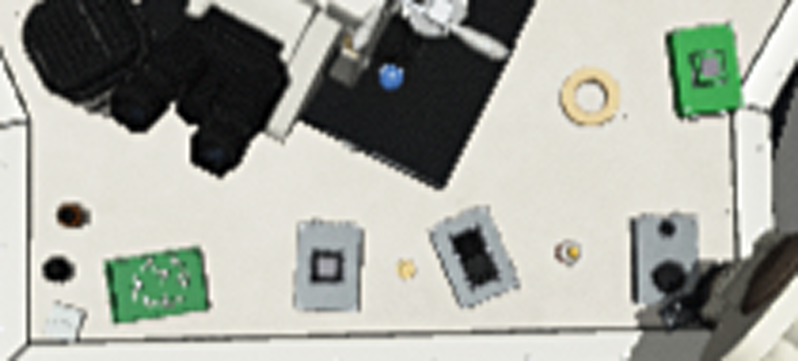

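The modules at crop (327,265), (475,255) and (665,258) and all the bystanders are where they started, and the robot touches nothing. Handing in.

```bash
python3 -c "
from workcell import bot
print(bot.job_done())"
```

```text
the job is handed in; nothing more can be done
None
```

I pressed the rocker over, the square key home and the big round button in, in that order, holding the button for about half a second, then handed the job in at 11.6 s; the final picture shows nothing moved and the robot clear, but no verdict came back.

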